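Find the magnetic mounting plate by its underside

TASK

One of the three grey mounting plates with an upright thumbscrew has a brass disc in its underside. Tip the plates over on the bench, one at a time, so that each comes to lie on its rim and screw with its underside showing, until you have found the one with the disc; then put that one in the empty aluminium tray. Leave the plain plates on the bench about where they are, standing or tipped.

Things in the scene. Friction and masses are not known exactly. Their poses are not given: they have to be found in the camera images.
- marked_mid (a point): The plate to find: octagonal grey plate, 60 mm across flats, 10 mm thick, with a steel thumbscrew 20 mm in diameter rising from its centre to 84 mm above the underside; one rigid piece, about 220 g. Only this one has a flush 40 mm brass disc in the underside. The point is on the screw's axis 42 mm above the underside, near the centre of mass; z runs up the screw. Starts standing, screw up.
- plain1_mid (a point): A look-alike plate, same shape, size, mass and point, but with a plain underside. Pushed sideways near the top of its screw, any of the three tips without sliding and topples by itself past 40 degrees (the top has then gone some 60 mm). It then lies on the rim and the screw's top end: z points about 15 degrees below level, the point is 21 mm above the bench.
- plain2_mid (a point): The other look-alike plate with a plain underside, the same in all else. Starts standing, screw up, like the others.
- tray_in (a point): The empty aluminium tray, fixed to the bench: 200 mm along its x, 160 mm along its y, walls 3 mm thick and 22 mm high. The point is the centre of its inner floor, 3 mm above the bench; z up.
Things that resemble listed ones, but are neither listed nor needed, are in the scene too. Leave any green or pink look-alike of the part that bears marked_mid alone.

How it is judged:
By the outcome, as a careful person would: the job done as asked, in the order asked, and still so for the second after the job is handed in, with the robot touching nothing.
It also fails if it takes over 54 s, if anything falls off the work surface, if the arm or the gripper's body presses on something with over 40 N, if the wrist force passes 120 N, or if a joint passes its speed limit or range.

ROBOT

A 6-joint arm with a two-finger parallel gripper is mounted at the origin on the work surface. World frame = base frame: x ahead of the robot, y to its left, z up, the work surface at z = 0. Lengths are in m, angles in degrees, forces in N, time in s.
With the tool pointing down it reaches from about 0.375 to 0.75 m from the base axis. Payload 9 kg.
Tool frame: the origin (TCP) lies where the fingers leave the gripper's body, on its centre line; the fingertips stand 73 mm ahead of it and the grasp point (between the pads) lies 54 mm ahead of it (robot.tip_reach is the distance from the TCP to the fingertips, in m); z points along the fingers, y is the direction in which the jaws open and shut (so a half turn about z gives the same grasp; the last joint's range is limited). The gripper opens to 85 mm and grips with 20 to 120 N. Pads are 22 mm wide; open, the fingers measure 114 mm over their backs; the gripper's body (76 mm by 85 mm) begins 54 mm behind the grasp point. The pads swing forward as they close: fully open they stand 13 mm farther back than shut.
Start: joints at [-12.473, 5.964, 5.575, 89.605, 0, 77.527], TCP at [0.6, 0, 0.304] pointing down, gripper open.
Joint ranges: [-171.21, 171.21], [-48.23, 106.86], [-62.78, 66.21], [-105.2, 120.99], [-86.42, 89.51], [-180, 180]. Speed limits (degrees/s): [127.2, 127.2, 147.25, 180, 180, 180].

INTERFACE

Orientations are given as [roll, pitch, yaw] about the fixed x, y, z axes, in that order (R = Rz(yaw) Ry(pitch) Rx(roll)).
In Python, from plant import robot gives the robot as it stands. Calls block until the motion is done:
- robot.move_pose(position, orientation): joint-space move of the TCP to a pose.
- robot.line_to(position, vel=0.15, rotation=None, guard=None): straight line of the TCP; rotation=None keeps the orientation; vel is the mean speed in m/s. With guard (N) it stops when the force on the tool has changed by that much, and returns True; else False.
- robot.goto_joints(angles): joint-space move.
- robot.set_gripper(opening): finger opening in m; the grip force is fixed at half the most; returns when the fingers have stopped.
- robot.pause(seconds).
- robot.ik(position, orientation): joint angles nearest the present ones, or None.
- robot.observe(): the state.
- robot.grab_frame(name): name is "scene" or "side" or "wrist"; returns the picture (384x512x3 uint8, blue, green, red); there is no depth.
- robot.get_calibration(name): a dict with "vertical_fov" (degrees; the focal length in pixels is half the picture's height over the tangent of half this angle, whatever the lens; pixels are square), "cx", "cy" (the principal point, pixels), "k1" (the pictures are not rectified: a ray, as slopes to the right and down, at radius r is drawn at 1 + k1 r^2 times it, then the intrinsics apply), "rvec" (rotation vector, rad) and "tvec" (3), from world to camera coordinates, as OpenCV has them. Camera axes: x right, y down, z forward; pixel columns grow to the right and rows downward; lengths in m; the calibration is good to about 2 mm. A picture is of the moment at which its call begins: read the wrist's pose just before it. get_calibration takes no time and is no camera call; for the wrist camera it gives the pose at the moment of the call.
A pose or a line that the arm cannot do raises robot.IKError and nothing moves.
- robot.job_done(): hands the job in, once; it reports no verdict.
The state is a dict: "time": time; "q": joint angles; "qvel": joint speeds; "joint_torque": joint torques, N m; "tool_pos": TCP position; "tcp_rot": TCP orientation; "ft_force": force on the tool from outside, world axes, zero at the start; "torque": the same for the moment, N m; "gripper_width": finger opening in m.
Only numpy, scipy, OpenCV 4.12 (cv2) and the standard library are available. Lean on these libraries where they do the work, as an engineer would, in place of code of your own. Each camera call takes 0.05 s, during which the arm holds its last target. There are 200 camera calls.

## Working session

There is one attempt and no reset: what is moved stays moved. The work goes in short steps, each a Python script; the robot and the scene stay as the last script left them, time stands still between calls to the robot, and variables do not carry over. Pictures are saved under pics/ and viewed, about 8 in all and at most 12, crops included, and the job is handed in when it is done.

```bash
mkdir -p pics; ls
cat > h.py <<'E'
import numpy as np, cv2
from plant import robot
def cam(n):
    c=robot.get_calibration(n); R=cv2.Rodrigues(np.array(c["rvec"],float))[0]; t=np.array(c["tvec"],float).ravel()
    f=192/np.tan(np.radians(c["vertical_fov"])/2); return c,R,t,f
def ray(C,u,v):
    c,R,t,f=C; xd=np.array([(u-c["cx"])/f,(v-c["cy"])/f]); x=xd.copy()
    for _ in range(20): x=xd/(1+c["k1"]*(x@x))
    return -R.T@t, R.T@np.array([x[0],x[1],1])
def onz(C,u,v,z):
    o,d=ray(C,u,v); return o+d*(z-o[2])/d[2]
def proj(C,p):
    c,R,t,f=C; q=R@np.array(p)+t; x=q[:2]/q[2]; x=x*(1+c["k1"]*(x@x)); return x*f+[c["cx"],c["cy"]]
def snap(n,name):
    C=cam(n); im=robot.grab_frame(n); cv2.imwrite(f"pics/{name}.png",im); return C,im
E
python3 - <<'E'
from h import *
a=snap("scene","s0"); b=snap("side","d0"); 
for C in(a[0],b[0]): print(-C[1].T@C[2], C[1][2],C[3])
cv2.imwrite("pics/both.png",cv2.resize(np.hstack([a[1],b[1]]),(800,300)))
E
```

```text
pics
[ 1.1701404  -0.22794739  0.56567944] [-0.77008887  0.26895793 -0.57846761] 432.480458003053
[ 0.32092583 -0.97339122  0.672565  ] [ 0.18567245  0.84335297 -0.50426333] 490.6410246791974
```

View pics/s0.png

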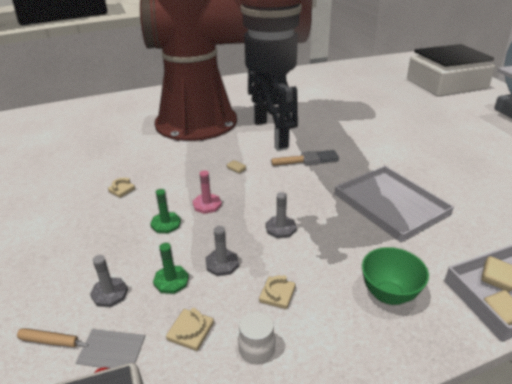

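View pics/d0.png

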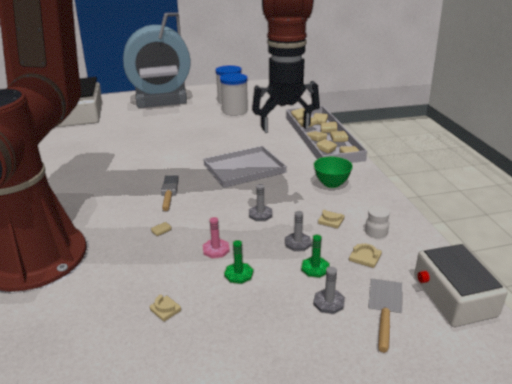

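Scene: grey screws with tops near (281,197), (220,232) and (100,262), and the empty tray with corners near (335,190), (388,169), (450,208), (403,236). In the side view the tops are near (260,188), (298,215) and (331,270). The green and pink ones are decoys. I'll measure these now.

Run:
```python
from h import *
S=cam("scene");D=cam("side")
for (n,s,d) in (("A top",(281,196),(260,188)),("B top",(220,231),(298,215)),("C top",(100,261),(331,270))):
    print(n,onz(S,*s,.084).round(3),onz(D,*d,.084).round(3))
for (n,s,d) in (("A pl",(281,226),(261,211)),("B pl",(222,260),(298,239)),("C pl",(109,290),(330,300))):
    print(n,onz(S,*s,.01).round(3),onz(D,*d,.01).round(3))
for s in ((335,190),(387,169),(450,206),(403,234)): print("tray S",onz(S,*s,.022).round(3))
for s in ((205,165),(266,150),(285,165),(222,181)): print("tray D",onz(D,*s,.022).round(3))
for s in ((165,192),(167,245),(205,175)): print("decoy",onz(S,*s,.084).round(3))
for s in ((278,290),(190,328),(257,345),(394,278)): print("other",onz(S,*s,.0).round(3))
for s in ((281,148),(235,167)):print("other",onz(S,*s,.0).round(3))
C=cam("wrist");T=robot.observe();print(T["tool_pos"],T["tcp_rot"],T["time"],-C[1].T@C[2],C[1][2])
```

```text
A top [0.553 0.041 0.084] [0.546 0.036 0.084]
B top [ 0.611 -0.097  0.084] [ 0.6   -0.103  0.084]
C top [ 0.614 -0.3    0.084] [ 0.605 -0.301  0.084]
A pl [0.554 0.042 0.01 ] [0.55  0.048 0.01 ]
B pl [ 0.606 -0.097  0.01 ] [ 0.605 -0.091  0.01 ]
C pl [ 0.609 -0.302  0.01 ] [ 0.607 -0.303  0.01 ]
tray S [0.496 0.195 0.022]
tray S [0.463 0.352 0.022]
tray S [0.636 0.394 0.022]
tray S [0.675 0.246 0.022]
tray D [0.444 0.316 0.022]
tray D [0.641 0.369 0.022]
tray D [0.671 0.256 0.022]
tray D [0.477 0.206 0.022]
decoy [ 0.459 -0.165  0.084]
decoy [ 0.614 -0.19   0.084]
decoy [ 0.428 -0.077  0.084]
other [ 0.701 -0.025  0.   ]
other [ 0.726 -0.186  0.   ]
other [ 0.793 -0.097  0.   ]
other [0.75  0.179 0.   ]
other [0.243 0.172 0.   ]
other [0.29  0.029 0.   ]
[5.99783529e-01 4.16087466e-05 3.03218898e-01] [-1.79933048e+02 -1.51777716e-02  9.00011545e+01] 0.1 [0.59946029 0.06961691 0.37344056] [-8.44112233e-04 -2.73503228e-01 -9.61870715e-01]
```

Both views agree to within about 8 mm: A (0.551, 0.042), B (0.605, -0.097), C (0.609, -0.302). The tray centre is about (0.565, 0.293), with yaw about 16°. Pushing towards -x is clear of the neighbours and turns the underside to the scene camera. I'll tip A first.

```bash
cat >> h.py <<'E'
def tip(c,ang,name):
    """push screw top at c along -(cos,sin)(ang) with shut fingers, then look"""
    u=-np.array([np.cos(np.radians(ang)),np.sin(np.radians(ang))]); c=np.array(c); z=.068+robot.tip_reach
    P=lambda s,z:[*(c+u*s),z]
    robot.move_pose(P(-.048,.22),[180,0,ang]); robot.line_to(P(-.048,z),.15)
    g=robot.line_to(P(.047,z),.08,guard=15); robot.line_to(P(.047,.24),.25)
    C,im=snap("scene",name); q=c+u*.03
    a=proj(C,[*q,.03]).astype(int); r=im[a[1]-45:a[1]+45,a[0]-60:a[0]+60]
    hsv=cv2.cvtColor(r,cv2.COLOR_BGR2HSV); m=cv2.inRange(hsv,(12,80,60),(35,255,255))
    print("guard",g,"underside px",a,"brass px",cv2.countNonZero(m[25:65,35:85]),"t",robot.observe()["time"])
    cv2.imwrite(f"pics/{name}c.png",cv2.resize(r,None,fx=4,fy=4))
E
python3 - <<'E'
from h import *
robot.set_gripper(0)
tip((.551,.042),0,"A")
E
```

```text
guard False underside px [274 208] brass px 0 t 4.9417
```

View pics/A.png

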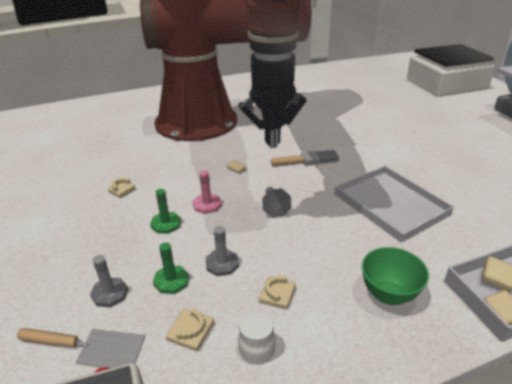

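Plate A has tipped. Its dark octagonal underside shows at about (277,202) with no brass, so it is plain. B is next, tipped slightly towards +y to clear the green and pink decoys.

Run:
```python
from h import *
tip((.604,-.097),-17,"B")
```

```text
guard False underside px [221 240] brass px 334 t 8.4167
```

View pics/Bc.png

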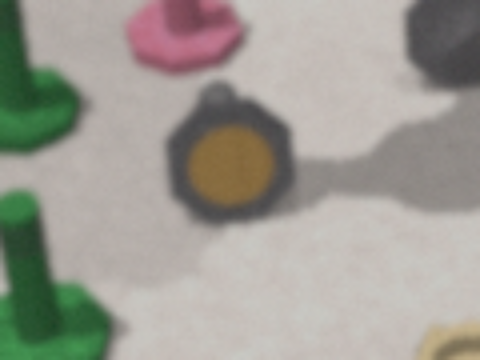

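B shows the brass disc (scene px ≈ (219,236)), so B is the marked plate. I'll go above it and take one look with the wrist camera to get the screw axis.

Run:
```python
from h import *
S=cam("scene"); d=onz(S,219,236.3,.029); print("disc",d)
u=-np.array([np.cos(np.radians(-17)),np.sin(np.radians(-17))])
mid=d[:2]+u*.0406; print("mid pred",mid, np.array([.604,-.097])+u*.078)
robot.set_gripper(.06)
robot.move_pose([*mid,.24],[180,0,-17]); robot.pause(.2)
C,im=snap("wrist","w"); print(proj(C,[*mid,.021]),proj(C,[*(mid+u*.04),.01]),proj(C,[*d]),robot.observe()["time"])
```

```text
disc [ 0.56126762 -0.08846578  0.029     ]
mid pred [ 0.52244165 -0.07659549] [ 0.52940823 -0.07419501]
[255.73909946 179.21142044] [255.75352548 209.34256111] [255.72289832 143.51741136] 9.5417
```

View pics/w.png

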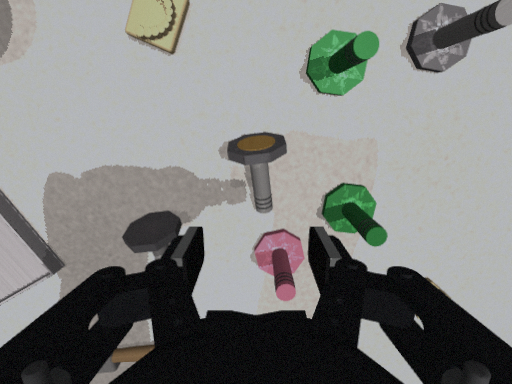

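The wrist view shows the screw running from (260,165) to its end at about (264,208), with the disc at about (257,144) and clear space for both fingers. Correct with these points, then grasp.

Run:
```python
from h import *
C=cam("wrist"); d=onz(C,257,144,.029); e=onz(C,264,206,.010); print("disc",d,"end",e,"axis len (want .081)",np.linalg.norm((e-d)[:2]))
m=(d+e)/2; v=(d-e)[:2]; yaw=np.degrees(np.arctan2(v[1],v[0])); print("mid",m,"yaw",yaw)
if abs(np.linalg.norm(v)-.081)<.01:
    robot.move_pose([*m[:2],.16],[180,0,yaw]); g=robot.line_to([*m[:2],.077],.1,guard=12)
    robot.set_gripper(0); o=robot.observe(); print(g,"width",o["gripper_width"],o["tool_pos"])
    robot.line_to([*m[:2],.22],.15); o=robot.observe(); print("width",o["gripper_width"],o["ft_force"],o["time"])
    snap("side","lift")
```

```text
disc [ 0.56030387 -0.08956219  0.029     ] end [ 0.48529172 -0.0755863   0.01      ] axis len (want .081) 0.07630300706174006
mid [ 0.5227978  -0.08257424  0.0195    ] yaw -10.554052569725703
False width 0.017970568532234294 [ 0.52313653 -0.08263583  0.07751658]
width 0.018271608796130448 [-0.87436092  0.00542184 -2.20472151] 12.5
```

View pics/lift.png

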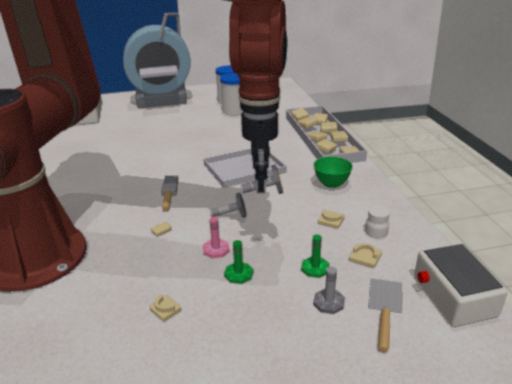

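The plate is held at about (262,183) with its axis near level, and the 2.2 N matches 220 g. Next I'll place it in the tray.

Run:
```python
from h import *
t=[.563,.292]
robot.move_pose([*t,.2],[180,0,16]); 
robot.line_to([*t,.11],.15); g=robot.line_to([*t,.081],.04,guard=5); o=robot.observe(); print(g,o["tool_pos"],o["ft_force"],o["gripper_width"])
robot.set_gripper(.05); robot.line_to([*t,.22],.15); robot.move_pose([.5,.0,.3],[180,0,0]); robot.pause(.3)
print(robot.observe()["time"]); C,im=snap("scene","end"); snap("side","end2")
cv2.imwrite("pics/endd.png",np.hstack([cv2.resize(im[130:290,150:470],(640,320))]))
```

```text
True [0.56238143 0.29186842 0.08056031] [-0.48381091 -0.99019776  4.42663958] 0.018227875435153897
18.3917
```

View pics/end.png

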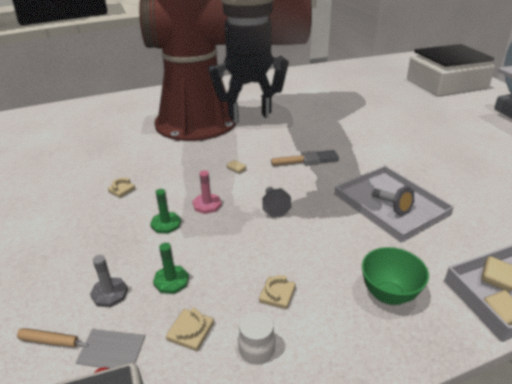

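View pics/end2.png

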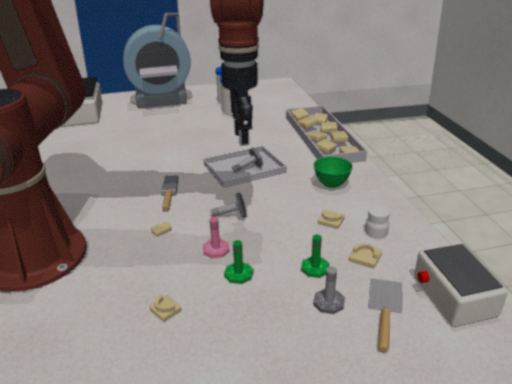

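Both views show the brass-disc plate lying inside the tray (scene ≈ (397,198), side ≈ (250,160)). Plain A lies tipped in place and C is still standing. The decoys haven't moved.

```bash
python3 -c "
from plant import robot
robot.job_done()"
```

```text
the job is handed in; nothing more can be done
```

The plate with the brass disc is in the empty aluminium tray, and the job is handed in (about 18.4 s on the robot's clock when I last read it, limit 54 s).

- **Search:** I tipped the first plate, near (0.55, 0.04), and its underside was plain. The second, near (0.60, -0.10), showed the brass disc. The third plate was never tipped and is still standing.
- **Placing:** I gripped the marked plate by its screw. The 2.2 N lifted matched its 220 g. I lowered it until it touched the tray floor and released it lying on its side.
- **Last checks:** The final scene and side pictures both show the marked plate inside the tray, clear of the walls. The tipped plain plate lies where it fell, the decoys have not moved, and the arm is clear.
- **Small mismatches:** The wrist view put the lying plate's axis at 76 mm against the expected 81 mm. The two cameras differed by up to about 20 mm on the tray corners and about 10 mm on its centre. Neither affected the grasp or the placing.

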